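Clear the tool caddy and put the files away at the key-cutting bench

TASK

Somebody has left cartons of key blanks and a spray can on and in the tool caddy. Clear it first: lay each carton flat in the steel goods tray and stand the can upright in the tray; then stand every file that is lying on the bench in the wells of the caddy, blade down and handle up, each right down on the floor of its well. Leave the other things on the bench where they are.

Things in the scene. Friction and masses are not known exactly. Their poses are not given: they have to be found in the camera images.
- caddy: grey sheet-steel tool caddy, open on top, fixed to the bench: 52 mm deep (x), 243 wide (y), 100 high, sheet 3 mm. Four like wells in a row along y, each 46 (x) by 57 (y) inside, 60 mm apart between centres; a well may take several files. Origin: centre of its underside on the bench, z up; well floor at 3 mm, rim and partition walls at 100 mm
- tray: shallow steel goods tray, fixed to the bench: 250 mm (its x) by 240 (its y), 20 high, walls and floor 4 mm thick. Origin: centre of its underside on the bench, z up
- carton: cardboard carton of key blanks, 150 mm long (its x), 50 wide (its y), 40 high (its z), about 0.35 kg, closed and stiff. Origin: its centre. At the start it lies on top of the caddy, along it, over three of the wells
- small_carton: smaller carton of key blanks (may be absent), 110 mm long (its x), 44 wide (its y), 35 high (its z), about 0.22 kg, closed and stiff. Origin: its centre. At the start it lies on top of the larger carton, along it
- can: small aluminium spray can, 0.18 kg: cylinder 40 mm in diameter and 128 high, then a black nozzle cap 26 in diameter up to 154 mm. Origin: centre of its underside, z along the can to the cap. At the start it stands in the caddy's end well at its +y end (well3), on the well floor, its top 57 mm above the rim
- well0 (a point): centre of the mouth of well 0 of the caddy, level with the rim (wells are numbered along the caddy's +y)
- well1 (a point): centre of the mouth of well 1 of the caddy, level with the rim (wells are numbered along the caddy's +y)
- well2 (a point): centre of the mouth of well 2 of the caddy, level with the rim (wells are numbered along the caddy's +y)
- well3 (a point): centre of the mouth of well 3 of the caddy, level with the rim (wells are numbered along the caddy's +y)
- file0: file with wooden handle, lying on the bench (may be absent), 0.12 kg. Steel blade 18 x 5 mm in section (y by z), 130 long; handle 24 (y) by 22 (z), 92 long. Origin: on its long axis where blade meets handle; +x points to the handle's end, -x to the blade's tip. It lies flat on handle and tip, handle end 4 degrees high; balance point on the blade, 10 to 20 mm from the origin
- file0_tip (a point): tip of the blade of file0, on its axis, 130 mm from its origin
- file1: file with wooden handle, lying on the bench (may be absent), 0.12 kg. Steel blade 14 x 6 (half-round) mm in section (y by z), 130 long; handle 24 (y) by 22 (z), 92 long. Origin: on its long axis where blade meets handle; +x points to the handle's end, -x to the blade's tip. It lies flat on handle and tip, handle end 4 degrees high; balance point on the blade, 10 to 20 mm from the origin
- file1_tip (a point): tip of the blade of file1, on its axis, 130 mm from its origin
- file2: file with wooden handle, lying on the bench (may be absent), 0.12 kg. Steel blade 10 x 9 mm in section (y by z), 130 long; handle 24 (y) by 22 (z), 92 long. Origin: on its long axis where blade meets handle; +x points to the handle's end, -x to the blade's tip. It lies flat on handle and tip, handle end 4 degrees high; balance point on the blade, 10 to 20 mm from the origin
- file2_tip (a point): tip of the blade of file2, on its axis, 130 mm from its origin
- file3: file with wooden handle, lying on the bench (may be absent), 0.12 kg. Steel blade 16 x 4 mm in section (y by z), 130 long; handle 24 (y) by 22 (z), 92 long. Origin: on its long axis where blade meets handle; +x points to the handle's end, -x to the blade's tip. It lies flat on handle and tip, handle end 4 degrees high; balance point on the blade, 10 to 20 mm from the origin
- file3_tip (a point): tip of the blade of file3, on its axis, 130 mm from its origin
- padlock: bystander, to be left alone: a brass padlock, body 45 x 22 x 36 high, 65 high with its shackle
- padlock2: bystander, to be left alone: a steel padlock, body 55 x 26 x 42 high, 71 high with its shackle
- euro_cylinder: bystander, to be left alone: a brass lock cylinder lying flat, 68 x 33 x 17 high
- tape_roll: bystander, to be left alone: a roll of clear tape lying flat, 96 across, 24 high
- coffee_mug: bystander, to be left alone: a white mug, 78 across, 92 high, with a handle
- screwdriver: bystander, to be left alone: a black-handled screwdriver lying down
- calipers: bystander, to be left alone: digital calipers lying down, 190 long

How it is judged:
On the way, in this order (a step that is already met when the one before it is completed fails the run):
1. every carton lies flat in the goods tray and the can stands upright in it (x of can in the frame of tray between -0.11 and 0.11 m and y of can in the frame of tray between -0.1 and 0.1 m and z of can in the frame of tray below 0.012 m and angle between can's own z axis and vertical below 0.12 rad and x of carton in the frame of tray between -0.11 and 0.11 m and y of carton in the frame of tray between -0.1 and 0.1 m and z of each of carton, small_carton in the frame of tray below 0.07 m and angle between carton's own x axis and vertical between 1.45 and 1.69 rad and x of small_carton in the frame of tray between -0.11 and 0.11 m and y of small_carton in the frame of tray between -0.1 and 0.1 m and angle between small_carton's own x axis and vertical between 1.45 and 1.69 rad and linear speed of each of carton, small_carton, can below 0.03 m/s), for 0.2 s.
2. every file that is there stands in a well of the caddy, blade down (x of file0_tip in the frame of caddy between -0.026 and 0.026 m and y of file0_tip in the frame of caddy between -0.1215 and 0.1215 m and z of each of file0_tip, file1_tip, file2_tip, file3_tip in the frame of caddy below 0.025 m and angle between each of file0, file1, file2, file3's own x axis and vertical below 0.6 rad and x of file1_tip in the frame of caddy between -0.026 and 0.026 m and y of file1_tip in the frame of caddy between -0.1215 and 0.1215 m and x of file2_tip in the frame of caddy between -0.026 and 0.026 m and y of file2_tip in the frame of caddy between -0.1215 and 0.1215 m and x of file3_tip in the frame of caddy between -0.026 and 0.026 m and y of file3_tip in the frame of caddy between -0.1215 and 0.1215 m), for 0.2 s.
At the end, for the whole second after the job is handed in: Cartons in the tray level on a long face (one may lie on the other), can upright on its floor (7 degrees), centres within 110 x 100 mm of the tray's; each file there has its tip in the caddy under 25 mm above the bench and stands handle up within 34 degrees of upright; all at rest (all of step 1 and all of step 2 and linear speed of each of file0, file1, file2, file3 below 0.03 m/s); the robot touches nothing.
It fails at once if one of the other things on the bench was pushed more than 4 cm from its place (distance of any of padlock, padlock2, euro_cylinder, tape_roll, coffee_mug, screwdriver, calipers from where it was at the start of the episode above 0.04 m).
Of small_carton, file0, file1, file2, file3 only 3 to 5 are there at a start; the rules pass over those that are not, and their reading is None.
At some moment in a run one of file0, file1, file2, file3 may be knocked a few centimetres aside while the robot is not near it.
Once in a run the grip may slacken for a moment while it holds something.
It also fails if it takes over 210 s, if anything falls off the work surface, if the arm or the gripper's body presses on something with over 40 N, if the wrist force passes 120 N, or if a joint passes its speed limit or range.

ROBOT

A 6-joint arm with a two-finger parallel gripper is mounted at the origin on the work surface. World frame = base frame: x ahead of the robot, y to its left, z up, the work surface at z = 0. Lengths are in m, angles in rad, forces in N, time in s.
With the tool pointing down it reaches from about 0.35 to 0.975 m from the base axis. Payload 7.1 kg.
Tool frame: the origin (TCP) lies between the finger pads; the fingertips stand bot.nose_length ahead of it and the grasp point (between the pads) lies 6 mm ahead of it (bot.nose_length is the distance from the TCP to the fingertips, in m); y points along the fingers, x is the direction in which the jaws open and shut, and the axes are right-handed (so a half turn about y gives the same grasp; the last joint's range is limited). The gripper opens to 88 mm and grips with 3 to 60 N. Pads are 20 mm wide; open, the fingers measure 115 mm over their backs; the gripper's body (75 mm by 178 mm) begins 61 mm behind the grasp point.
Start: joints at [-1.323, 0.423, 1.63, -0, 1.089, -0.019], TCP at [0.165, -0.603, 0.248] pointing down, gripper open.
Joint ranges: [-3, 3], [-0.9, 2.11], [0.09, 2.58], [-1.31, 4.45], [0.11, 2.69], [-2.54, 2.54]. Speed limits (rad/s): [2.39, 2.39, 3.01, 3.14, 3.14, 3.14].

INTERFACE

Orientations are given as a 3x3 rotation matrix whose columns are the frame's x, y, z axes.
In Python, from cell import bot gives the robot as it stands. Calls block until the motion is done:
- bot.goto(position, orientation): joint-space move of the TCP to a pose.
- bot.line_to(position, attitude=None, speed=0.15, force_limit=None): straight line of the TCP; attitude=None keeps the orientation; speed is the mean speed in m/s. With force_limit (N) it stops when the force on the tool has changed by that much, and returns True; else False.
- bot.set_joints(angles): joint-space move.
- bot.gripper_to(opening, grip_force=None): finger opening in m; grip_force is the grip in N (None keeps the last); returns when the fingers have stopped.
- bot.sleep(seconds).
- bot.solve_ik(position, orientation): joint angles nearest the present ones, or None.
- bot.state(): the state.
- bot.grab_frame(name): name is "scene" or "top" or "wrist"; returns a dict with "pixels" (420x560x3 uint8, red, green, blue), "fx", "fy", "cx", "cy" (pixels), "rvec" (rotation vector, rad) and "tvec" (3), from world to camera coordinates, as OpenCV has them. Camera axes: x right, y down, z forward; pixel columns grow to the right and rows downward; lengths in m; the calibration is good to about 2 mm. A picture is of the moment at which its call begins. There is no depth.
A pose or a line that the arm cannot do raises bot.MotionError and nothing moves.
- bot.job_done(): hands the job in, once; it reports no verdict.
Trained networks look in a picture, given as the dict that the camera call returned (one of the last four; its "shot" number tells which), for a name from the list of things; names that differ only in an ending like _2 or _b are one class to them, and where a whole thing is asked for, a point or a joint stands for the part that bears it (a point fixed in the world has none). Each returns a list of dicts, best first, with "p" (0 to 1); they miss things now and then, are a little off and sometimes report something else, mostly with a low value. They report only what shows in the picture. A call takes as long as a camera call.
- bot.boxes_of(name, picture): "at" ([x, y, z] in m, in world coordinates, good to about 4 mm: the middle of the surface that is visible of it).
- bot.cut_out(name, picture): "mask" (420x560 bool, what is visible of it).
- bot.landmark_of(name, picture): "at" ([x, y, z] in m, in world coordinates, good to about 4 mm: a listed point, or the origin of a listed thing).
The state is a dict: "time_s": time; "qpos": joint angles; "dq": joint speeds; "tau": joint torques, N m; "tool_pos": TCP position; "tcp_rot": TCP orientation; "ft_force": force on the tool from outside, world axes, zero at the start; "wrist_torque": the same for the moment, N m; "finger_gap": finger opening in m.
Only numpy, scipy, OpenCV 4.12 (cv2) and the standard library are available. Lean on these libraries where they do the work, as an engineer would, in place of code of your own. Each camera call takes 0.05 s, during which the arm holds its last target.

## Working session

There is one attempt and no reset: what is moved stays moved. The work goes in short steps, each a Python script; the robot and the scene stay as the last script left them, time stands still between calls to the robot, and variables do not carry over. Pictures are saved under pics/ and viewed, and the job is handed in when it is done.

```bash
ls; mkdir -p pics; python3 - <<'E'
from cell import bot
import cv2
s=bot.state();print(s['time_s'],s['tool_pos'],bot.nose_length)
for n in ["scene","top","wrist"]:
    f=bot.grab_frame(n);cv2.imwrite(f"pics/a_{n}.png",f["pixels"][:,:,::-1])
    print(n,f["fx"],f["rvec"],f["tvec"])
print(bot.state()['time_s'])
E
```

```text
pics
0.0 [ 0.16468587 -0.60235779  0.24690012] 0.025
scene 460.4645793294948 [ 1.28122921  2.22105788 -0.94372315] [ 0.25852654 -0.27814166  1.57999601]
top 528.4721705910923 [ 2.09456276 -2.11020519  0.24738985] [0.06747254 0.60500252 1.47499662]
wrist 360.86679093804986 [-2.29830391  1.75371044  0.26880276] [-0.62488747 -0.03692464  0.39173213]
0.15
```

View pics/a_scene.png

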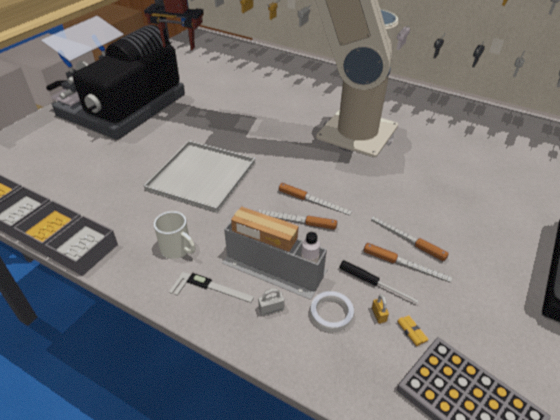

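View pics/a_top.png

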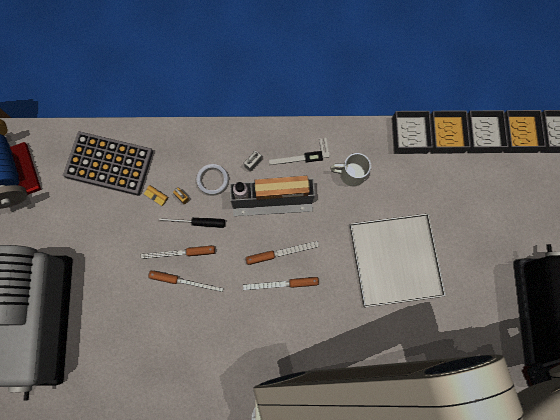

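```bash
cat > h.py <<'E'
from cell import bot
import numpy as np, cv2
def save(n,name):
    f=bot.grab_frame(n);cv2.imwrite(f"pics/{name}.png",f["pixels"][:,:,::-1]);return f
def K(f): return np.array([[f["fx"],0,f["cx"]],[0,f["fy"],f["cy"]],[0,0,1.]])
def proj(f,P):
    return cv2.projectPoints(np.float64(P).reshape(-1,1,3),np.float64(f["rvec"]),np.float64(f["tvec"]),K(f),None)[0][:,0]
def ray(f,uv,z):
    R=cv2.Rodrigues(np.float64(f["rvec"]))[0];C=-R.T@np.float64(f["tvec"])
    out=[]
    for u in np.atleast_2d(uv):
        d=R.T@np.linalg.inv(K(f))@np.array([u[0],u[1],1.]);out.append(C+d*(z-C[2])/d[2])
    return np.array(out)
def down(a):
    # tool z down, jaw axis (x) at yaw a in world
    x=np.array([np.cos(a),np.sin(a),0]);z=np.array([0,0,-1.]);return np.c_[x,np.cross(z,x),z]
E
python3 - <<'E'
from h import *
np.set_printoptions(precision=4,suppress=True)
for n in ["top","scene"]:
    f=bot.grab_frame(n)
    for o in ["caddy","tray","carton","small_carton","can","well0","well1","well2","well3","file0","file0_tip","file1","file1_tip","file2","file2_tip","file3","file3_tip"]:
        print(n,o,[(np.array(d["at"]),round(d["p"],2)) for d in bot.landmark_of(o,f)[:3]])
print(bot.state()['time_s'])
E
```

```text
top caddy [(array([0.6651, 0.0552, 0.0015]), 0.98)]
top tray []
top carton [(array([0.6595, 0.0272, 0.1217]), 0.73)]
top small_carton [(array([0.6549, 0.0888, 0.105 ]), 0.32)]
top can [(array([0.6548, 0.1468, 0.0017]), 0.62), (array([0.7755, 0.1134, 0.0007]), 0.61)]
top well0 [(array([ 0.6648, -0.0319,  0.0997]), 0.87), (array([0.6556, 0.0881, 0.1041]), 0.86), (array([0.6549, 0.1455, 0.1022]), 0.61)]
top well1 [(array([ 0.6648, -0.0319,  0.0997]), 0.87), (array([0.6556, 0.0881, 0.1041]), 0.86), (array([0.6549, 0.1455, 0.1022]), 0.61)]
top well2 [(array([ 0.6648, -0.0319,  0.0997]), 0.87), (array([0.6556, 0.0881, 0.1041]), 0.86), (array([0.6549, 0.1455, 0.1022]), 0.61)]
top well3 [(array([ 0.6648, -0.0319,  0.0997]), 0.87), (array([0.6556, 0.0881, 0.1041]), 0.86), (array([0.6549, 0.1455, 0.1022]), 0.61)]
top file0 [(array([0.4846, 0.0452, 0.0149]), 0.81), (array([0.4159, 0.336 , 0.0108]), 0.71), (array([0.488 , 0.3219, 0.0044]), 0.57)]
top file0_tip [(array([ 0.5145, -0.0847,  0.0043]), 0.7), (array([0.4131, 0.3332, 0.0108]), 0.33)]
top file1 [(array([0.4846, 0.0452, 0.0149]), 0.81), 
[... 1653 characters left out ...]
rray([0.3931, 0.0143, 0.0121]), 0.98), (array([0.4843, 0.0433, 0.0115]), 0.93), (array([0.4916, 0.3217, 0.0104]), 0.81)]
scene file1_tip [(array([0.4824, 0.4503, 0.0081]), 0.76), (array([0.3957, 0.017 , 0.0117]), 0.42)]
scene file2 [(array([0.3931, 0.0143, 0.0121]), 0.98), (array([0.4843, 0.0433, 0.0115]), 0.93), (array([0.4916, 0.3217, 0.0104]), 0.81)]
scene file2_tip [(array([0.3775, 0.2036, 0.003 ]), 0.92), (array([0.6527, 0.0835, 0.0984]), 0.41)]
scene file3 [(array([0.3931, 0.0143, 0.0121]), 0.98), (array([0.4843, 0.0433, 0.0115]), 0.93), (array([0.4916, 0.3217, 0.0104]), 0.81)]
scene file3_tip [(array([ 0.3895,  0.14  , -0.0017]), 0.58), (array([ 0.6645, -0.0353,  0.1004]), 0.18)]
1.95
```

The scene view shows the caddy at about (275,250) with a carton on top and the can at (311,245). Four files lie around (415,240), and the tray is at (200,175). I need a closer look at whether one or two cartons are stacked.

```bash
python3 - <<'E'
import cv2
a=cv2.imread('pics/a_scene.png')[190:300,210:340];b=cv2.imread('pics/a_top.png')[160:225,220:350]
cv2.imwrite('pics/c1.png',cv2.resize(a,None,fx=5,fy=5,interpolation=cv2.INTER_CUBIC))
cv2.imwrite('pics/c2.png',cv2.resize(b,None,fx=5,fy=5,interpolation=cv2.INTER_CUBIC))
E
```

```text
(no output)
```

View pics/c1.png

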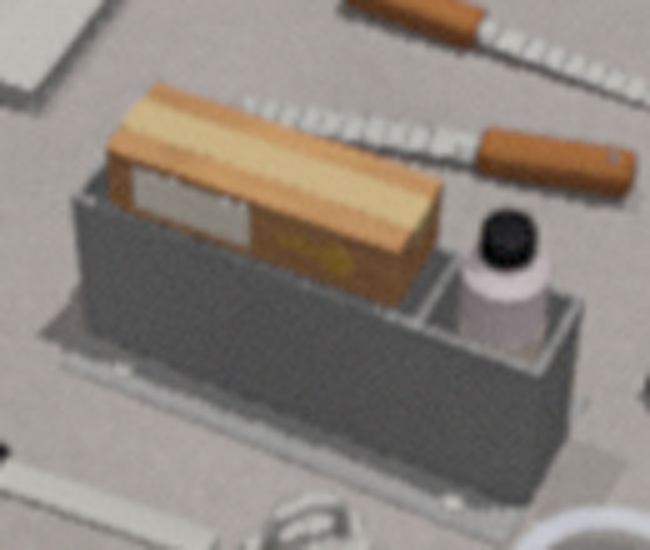

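View pics/c2.png

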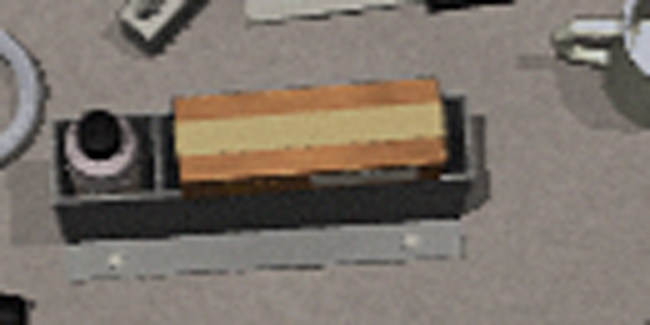

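A single carton lies on the caddy, so there's no small carton. I'll get the caddy, carton and tray poses from the image corners.

```bash
python3 - <<'E'
from h import *
np.set_printoptions(precision=4,suppress=True)
f=bot.grab_frame("top")
o=np.array([220,160])
c=ray(f,np.array([(175,98),(436,80),(447,163),(180,182)])/5+o,0.14)
print("carton",c[:,:2],c.mean(0),np.linalg.norm(c[0]-c[1]),np.degrees(np.arctan2(*(c[0]-c[1])[1::-1])),np.degrees(np.arctan2(*(c[3]-c[2])[1::-1])))
c=ray(f,np.array([(55,122),(465,97),(470,178),(60,208)])/5+o,0.10)
print("caddy",c[:,:2],c.mean(0),np.linalg.norm(c[0]-c[1]),np.degrees(np.arctan2(*(c[0]-c[1])[1::-1])),np.degrees(np.arctan2(*(c[3]-c[2])[1::-1])))
g=f["pixels"]; cv2.imwrite("pics/t.png",cv2.resize(g[205:315,340:450,::-1],None,fx=5,fy=5,interpolation=cv2.INTER_CUBIC))
c=ray(f,[(349.5,226),(425.5,213.5),(442.5,295),(365,306.5)],0.02)
print("tray",c[:,:2],c.mean(0),np.linalg.norm(np.roll(c,1,0)-c,axis=1),np.degrees(np.arctan2(*(c[0]-c[1])[1::-1])),np.degrees(np.arctan2(*(c[3]-c[2])[1::-1])))
cv2.imwrite("pics/files.png",cv2.resize(g[215:305,130:330,::-1],None,fx=4,fy=4,interpolation=cv2.INTER_CUBIC))
print(bot.boxes_of("tray",f))
for n in ["coffee_mug","tape_roll","padlock2","padlock","screwdriver","calipers","euro_cylinder"]: print(n,[(np.array(d["at"]),round(d["p"],2)) for d in bot.boxes_of(n,f)[:2]])
E
```

```text
carton [[ 0.6761  0.1044]
 [ 0.6857 -0.0432]
 [ 0.6371 -0.0482]
 [ 0.6271  0.1017]] [0.6565 0.0287 0.14  ] 0.14793821699445978 93.72497743700649 93.81515006784596
caddy [[ 0.6738  0.1748]
 [ 0.6873 -0.063 ]
 [ 0.6387 -0.0646]
 [ 0.6225  0.1715]] [0.6556 0.0546 0.1   ] 0.23819655495760175 93.24331356760887 93.92521430778278
tray [[ 0.5647 -0.176 ]
 [ 0.6015 -0.4071]
 [ 0.3579 -0.4385]
 [ 0.3267 -0.2109]] [ 0.4627 -0.3081  0.02  ] [0.2405 0.234  0.2456 0.2297] 99.05211973885734 97.81454213105
[{'at': [0.4667, -0.3142, 0.0043], 'p': 0.75}, {'at': [0.3949, 0.0077, 0.0169], 'p': 0.56}]
coffee_mug [(array([ 0.7409, -0.193 ,  0.0435]), 0.65)]
tape_roll [(array([0.7115, 0.2384, 0.0189]), 0.89), (array([0.6555, 0.029 , 0.1411]), 0.74)]
padlock2 [(array([0.6636, 0.3282, 0.0361]), 0.69), (array([0.7675, 0.1153, 0.0437]), 0.55)]
padlock [(array([0.6636, 0.3282, 0.0361]), 0.69), (array([0.7675, 0.1153, 0.0437]), 0.55)]
screwdriver [(array([0.5806, 0.2607, 0.0159]), 0.68)]
calipers [(array([ 0.7828, -0.0608,  0.0091]), 0.85)]
euro_cylinder [(array([0.6694, 0.4134, 0.0119]), 0.66), (array([0.6315, 0.0687, 0.0146]), 0.6)]
```

View pics/files.png

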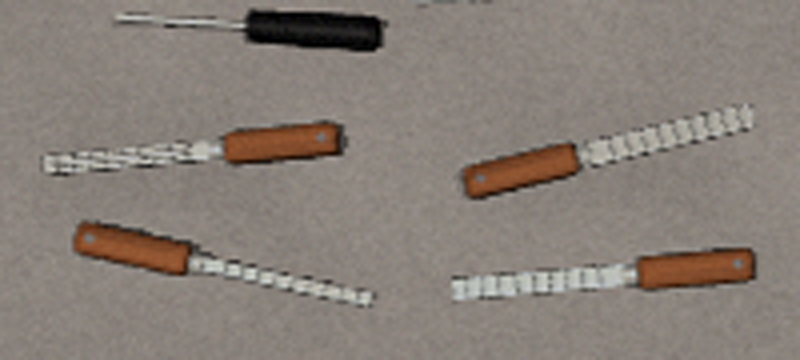

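View pics/t.png

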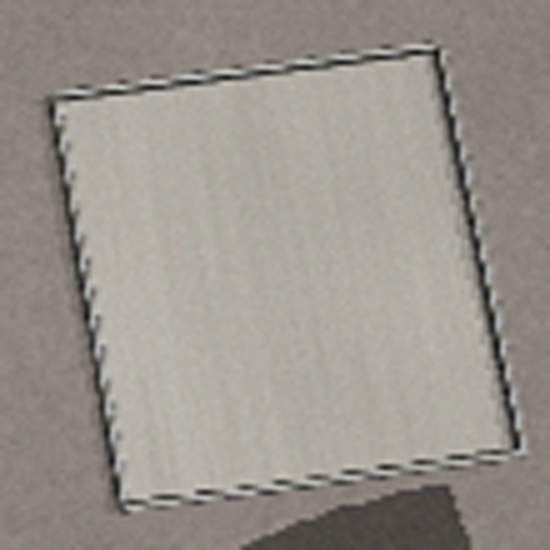

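```bash
cat >> h.py <<'E'
def frame(a,j):
    a=np.array(a,float);a/=np.linalg.norm(a);j=np.array(j,float);j-=a*(a@j);j/=np.linalg.norm(j)
    return np.c_[j,a,np.cross(j,a)]
def down(yaw): return frame([0,0,-1],[np.cos(yaw),np.sin(yaw),0])
GP=0.006
def tcp(gp,R): return np.array(gp)-GP*R[:,1]
def ik(gp,R): # best of both half turns
    out=[]
    for s in (1,-1):
        Q=frame(R[:,1],s*R[:,0]);q=bot.solve_ik(tcp(gp,Q),Q)
        if q is not None: out.append((np.abs(np.array(q)-bot.state()["qpos"]).max(),Q,np.array(q)))
    return min(out,key=lambda t:t[0])[1:] if out else (None,None)
CY=np.radians(4.0); CC=np.array([.657,.056])   # caddy yaw, centre
cx=np.array([np.cos(CY),np.sin(CY),0]);cy=np.array([-np.sin(CY),np.cos(CY),0])
TY=np.radians(8.0); TC=np.array([.4635,-.3105])
tx=np.array([np.cos(TY),np.sin(TY),0]);ty=np.array([-np.sin(TY),np.cos(TY),0])
E
python3 - <<'E'
from h import *
np.set_printoptions(precision=2,suppress=True)
print(bot.state()["tcp_rot"])
for h in (0.19,.33):
  for w in range(4):
    for t in (0,15,30,45):
        for hd in (0,):
            t_=np.radians(t);p=np.r_[CC,0]+cy*(w-1.5)*.06+[0,0,h]
            az=CY+np.radians(hd)
            a=[np.cos(az)*np.cos(t_),np.sin(az)*np.cos(t_),-np.sin(t_)];j=[-np.sin(az),np.cos(az),0]
            print(h,w,t,ik(p,frame(a,j))[1])
for nm,o,tip in [("A",(.485,.045),(.515,-.085)),("B",(.488,.322),(.482,.45)),("C",(.414,.335),(.38,.203)),("D",(.393,.0143),(.389,.143))]:
    o=np.array(o);f=o-tip;f/=np.linalg.norm(f);f=np.r_[f,0]
    for t in (0,15,30,45):
        t_=np.radians(t)
        print(nm,t,[ik(np.r_[o,z]+f*.05,frame(-f*np.sin(t_)+[0,0,-np.cos(t_)],[-f[1],f[0],0]))[1] for z in (.024,.2)])
E
```

```text
[[ 0.26  0.    0.96]
 [-0.96 -0.    0.26]
 [ 0.   -1.    0.  ]]
0.19 0 0 [-0.18  0.86  2.22  2.9   1.52  1.58]
0.19 0 15 [-0.17  0.67  2.24  2.88  1.08  1.63]
0.19 0 30 [-0.15  0.51  2.18  2.8   0.61  1.74]
0.19 0 45 [-0.13  0.42  2.07  2.28  0.19 -0.86]
0.19 1 0 [-0.02  0.87  2.24  3.06  1.53  1.57]
0.19 1 15 [-0.01  0.67  2.25  3.05  1.09  1.59]
0.19 1 30 [-0.01  0.5   2.2   3.02  0.61  1.63]
0.19 1 45 [-0.    0.41  2.09  2.79  0.15  1.87]
0.19 2 0 [0.15 0.87 2.24 3.22 1.53 1.57]
0.19 2 15 [0.14 0.67 2.25 3.22 1.08 1.55]
0.19 2 30 [0.14 0.5  2.2  3.25 0.6  1.52]
0.19 2 45 [0.13 0.41 2.08 3.45 0.14 1.31]
0.19 3 0 [0.3  0.86 2.21 3.38 1.51 1.56]
0.19 3 15 [0.3  0.67 2.23 3.39 1.07 1.51]
0.19 3 30 [0.28 0.51 2.17 3.47 0.6  1.41]
0.19 3 45 [0.26 0.42 2.06 4.   0.18 0.86]
0.33 0 0 [-0.18  0.49  2.26  2.88  1.2   1.67]
0.33 0 15 [-0.17  0.31  2.22  2.79  0.73  1.78]
0.33 0 30 [-0.15  0.21  2.12  2.41  0.29  2.17]
0.33 0 45 [-0.13  0.18  1.98  0.59  0.26  0.85]
0.33 1 0 [-0.02  0.49  2.28  3.05  1.2   1.6 ]
0.33 1 15 [-0.01  0.31  2.24  3.02  0.71  1.64]
0.33 1 30 [-0.01  0.19  2.13  2.86
[... 1425 characters left out ...]
), array([ 0.78,  0.5 ,  1.64, -0.14,  1.23, -2.05])]
C 30 [array([ 0.83,  0.85,  1.54, -0.25,  1.23, -1.92]), array([ 0.83,  0.62,  1.5 , -0.24,  1.49, -1.98])]
C 45 [array([ 0.87,  0.98,  1.38, -0.31,  1.52, -1.88]), array([ 0.87,  0.74,  1.38, -0.32,  1.74, -1.96])]
D 0 [array([-0.12,  0.54,  2.22, -0.  ,  0.37, -0.15]), array([-0.12,  0.15,  2.14, -0.  ,  0.85, -0.15])]
D 15 [array([-0.3 ,  0.58,  2.19,  0.52,  0.52, -0.8 ]), array([-0.3 ,  0.19,  2.12,  0.31,  0.94, -0.53])]
D 30 [array([-0.45,  0.66,  2.13,  0.71,  0.75, -1.11]), array([-0.45,  0.28,  2.09,  0.52,  1.09, -0.8 ])]
D 45 [array([-0.57,  0.77,  2.06,  0.78,  0.99, -1.26]), array([-0.57,  0.4 ,  2.05,  0.66,  1.27, -0.99])]
```

```bash
python3 - <<'E'
from h import *
np.set_printoptions(precision=3,suppress=True)
T=lambda m:print(m,round(bot.state()['time_s'],1),bot.state()['finger_gap'],bot.state()['ft_force'])
Cp=np.array([.6575,.0285]);yaw=np.radians(3.9)
Q,q=ik([*Cp,.24],down(yaw));bot.goto(tcp([*Cp,.24],Q),Q);T('above')
save("wrist","w1")
print(bot.line_to(tcp([*Cp,.1235],Q),speed=.2,force_limit=15));T('down')
bot.gripper_to(0.03,grip_force=40);T('grip')
bot.line_to(tcp([*Cp,.22],Q),speed=.2);T('up')
save("scene","s1")
E
```

```text
above 5.2 0.0876522104621555 [ 0.018  0.182 -0.937]
False
down 6.0 0.08792307248905312 [0.537 0.93  0.281]
grip 6.7 0.0496490563128226 [-0.48  -0.497  1.85 ]
up 7.3 0.050016327596770375 [-0.446 -0.374 -3.431]
```

View pics/w1.png

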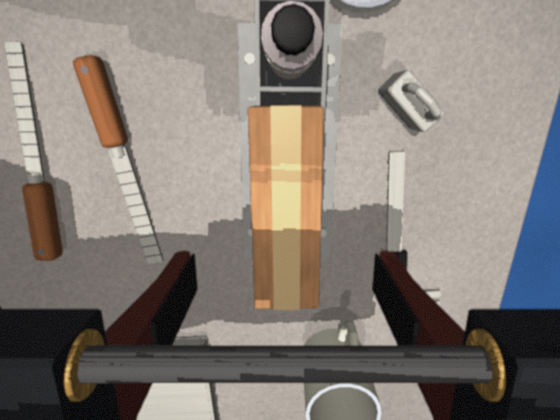

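View pics/s1.png

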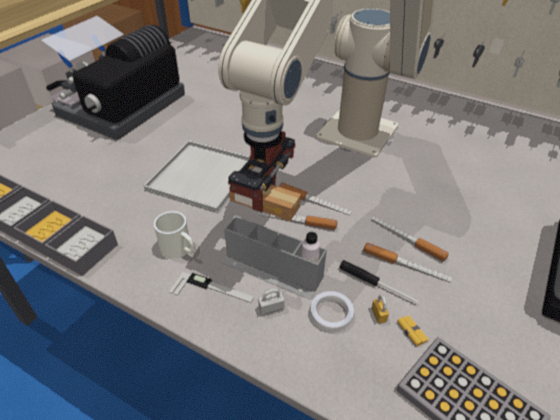

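The carton is held level at (270,200) in the scene view. Next I'll place it in the tray.

```bash
python3 - <<'E'
from h import *
np.set_printoptions(precision=3,suppress=True)
T=lambda m:print(m,round(bot.state()['time_s'],1),bot.state()['finger_gap'],bot.state()['ft_force'])
P=np.r_[TC,0]+tx*.05
Q,q=ik([*P[:2],.15],down(TY));bot.goto(tcp([*P[:2],.15],Q),Q);T('above')
print(bot.line_to(tcp([*P[:2],.0275],Q),speed=.15,force_limit=6));T('down')
print(bot.state()['tool_pos'])
bot.gripper_to(0.062);T('open')
bot.line_to(tcp([*P[:2],.16],Q),speed=.3)
# can
C=np.r_[CC,0]+cy*.09
f=save("top","t2");f2=save("wrist","w2");
for d in bot.landmark_of("can",f)[:2]+bot.boxes_of("can",f)[:2]: print(d)
for n in ("well0","well1","well2","well3","caddy"):
    print(n,[(np.array(d["at"]),round(d["p"],2)) for d in bot.landmark_of(n,f)])
E
```

```text
above 8.7 0.049729663030863 [ 0.66  -0.784 -3.954]
True
down 9.5 0.049771951855857734 [-0.024 -0.012  1.843]
[ 0.512 -0.302  0.033]
open 10.0 0.06194666219184603 [-0.249 -0.283  0.31 ]
{'at': [0.6545, 0.1447, -0.0], 'p': 0.59}
{'at': [0.6417, 0.1438, 0.1337], 'p': 0.47}
well0 [(array([0.653, 0.089, 0.103]), 0.84), (array([0.658, 0.026, 0.101]), 0.82), (array([0.415, 0.333, 0.012]), 0.74), (array([0.655, 0.146, 0.104]), 0.6), (array([ 0.663, -0.033,  0.099]), 0.56), (array([ 0.584,  0.302, -0.004]), 0.52)]
well1 [(array([0.653, 0.089, 0.103]), 0.84), (array([0.658, 0.026, 0.101]), 0.82), (array([0.415, 0.333, 0.012]), 0.74), (array([0.655, 0.146, 0.104]), 0.6), (array([ 0.663, -0.033,  0.099]), 0.56), (array([ 0.584,  0.302, -0.004]), 0.52)]
well2 [(array([0.653, 0.089, 0.103]), 0.84), (array([0.658, 0.026, 0.101]), 0.82), (array([0.415, 0.333, 0.012]), 0.74), (array([0.655, 0.146, 0.104]), 0.6), (array([ 0.663, -0.033,  0.099]), 0.56), (array([ 0.584,  0.302, -0.004]), 0.52)]
well3 [(array([0.653, 0.089, 0.103]), 0.84), (array([0.658, 0.026, 0.101]), 0.82), (array([0.415, 0.333, 0.012]), 0.74), (array([0.655, 0.146, 0.104]), 0.6), (array([ 0.663, -0.033,  0.099]), 0.56), (array([ 0.584,  0.302, -0.004]), 0.52)]
caddy [(array([0.665, 0.058, 0.001]), 0.64)]
```

View pics/t2.png

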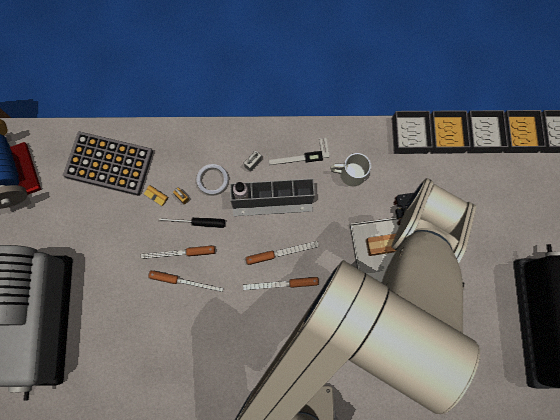

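The carton lies in the tray at about (380,243), and the wells are empty apart from the can. Next is the can.

```bash
python3 - <<'E'
from h import *
np.set_printoptions(precision=3,suppress=True)
T=lambda m:print(m,round(bot.state()['time_s'],1),bot.state()['finger_gap'],bot.state()['ft_force'])
C=np.array([.6545,.1455])
bot.gripper_to(.08)
Q,q=ik([*C,.25],down(CY));bot.goto(tcp([*C,.25],Q),Q);T('above')
print(bot.line_to(tcp([*C,.1245],Q),speed=.2,force_limit=15));T('down')
bot.gripper_to(0.02,grip_force=30);T('grip')
bot.line_to(tcp([*C,.27],Q),speed=.25);T('up')
P=np.r_[TC,0]-tx*.06
Q,q=ik([*P[:2],.27],down(TY));bot.goto(tcp([*P[:2],.27],Q),Q);T('above')
save("scene","s3");save("wrist","w3")
E
```

```text
above 13.3 0.0798931460364133 [-0.054 -1.081 -0.404]
False
down 14.0 0.07997927367063946 [-0.194 -0.23   0.577]
grip 14.7 0.03968012849930138 [-1.152 -0.269  1.531]
up 15.5 0.03938357138710326 [ 0.109 -0.29  -2.555]
above 17.4 0.03951398937072024 [ 0.231  0.094 -2.251]
```

View pics/s3.png

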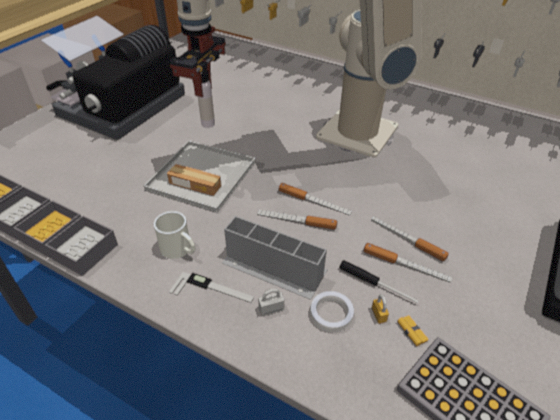

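View pics/w3.png

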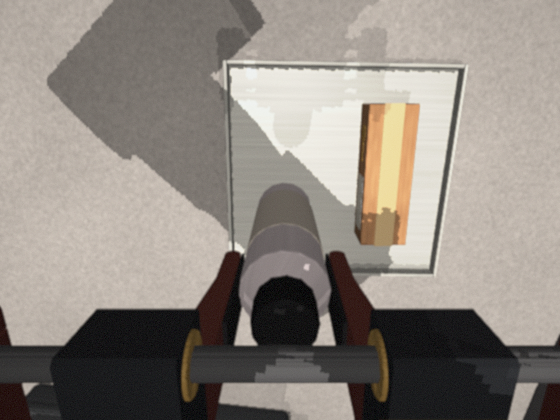

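The can is held upright at (205,105), and the carton lies flat in the tray at (193,180). I'll lower the can now.

```bash
cat >> h.py <<'E'
def files():
    """orange handles in top frame -> list of (centre xy, dir f blade->handle)"""
    f=bot.grab_frame("top");hsv=cv2.cvtColor(f["pixels"],cv2.COLOR_RGB2HSV)
    m=cv2.inRange(hsv,(5,140,60),(16,255,230));m=cv2.morphologyEx(m,cv2.MORPH_CLOSE,np.ones((3,3)))
    n,l,st,c=cv2.connectedComponentsWithStats(m);out=[]
    for i in range(1,n):
        if st[i,4]<120 or st[i,4]>500: continue
        ys,xs=np.nonzero(l==i);W=ray(f,np.c_[xs,ys].astype(float),.02)[:,:2]
        mu=W.mean(0);w,v=np.linalg.eigh(np.cov(W.T));d=v[:,1];L=np.sqrt(12*w[1])
        if not(.06<L<.12) or mu[0]>.63: continue
        # blade side: brighter along axis beyond handle
        g=f["pixels"].min(2).astype(float);sc=[]
        for s in (1,-1):
            p=np.array([[*(mu+s*d*t),.008] for t in np.linspace(.07,.16,25)]);uv=np.rint(proj(f,p)).astype(int)
            sc.append(np.mean([g[v_-1:v_+2,u_-1:u_+2].max() for u_,v_ in uv if 1<v_<418 and 1<u_<558]))
        blade=d if sc[0]>sc[1] else -d
        out.append((mu,-blade,L,np.sqrt(12*w[0]),np.round(sc)))
    return f,out
E
python3 - <<'E'
from h import *
np.set_printoptions(precision=3,suppress=True)
T=lambda m:print(m,round(bot.state()['time_s'],1),bot.state()['finger_gap'],bot.state()['ft_force'],bot.state()['tool_pos'])
P=np.r_[TC,0]-tx*.06
Q=bot.state()["tcp_rot"];Q=np.array(Q)
print(bot.line_to(tcp([*P[:2],.15],Q),speed=.25))
print(bot.line_to(tcp([*P[:2],.1245],Q),speed=.05,force_limit=4));T('down')
bot.gripper_to(0.07);T('open')
bot.line_to(tcp([*P[:2],.26],Q),speed=.25)
save("wrist","w4");save("scene","s4")
q=np.array(bot.state()["qpos"]);q[0]=-1.3;bot.set_joints(q)
f,o=files();cv2.imwrite("pics/t4.png",f["pixels"][:,:,::-1])
for x in o: print(*x)
print(bot.landmark_of("can",f)[:1])
for n in ["file0_tip","file1_tip","file2_tip","file3_tip","file0"]: print(n,[(np.array(d["at"]),round(d["p"],2)) for d in bot.landmark_of(n,f)])
E
```

```text
False
True
down 18.6 0.03945212820883759 [ 0.612 -0.675  2.817] [ 0.404 -0.319  0.131]
open 19.3 0.07005087486152765 [ 0.261 -0.703  0.363] [ 0.404 -0.318  0.131]
[0.495 0.271] [ 0.093 -0.996] 0.08076562494385393 0.022431287390357057 [188. 133.]
[0.473 0.093] [-0.223  0.975] 0.0830953676683052 0.022365507591530706 [134. 166.]
[0.417 0.378] [0.225 0.974] 0.08255381328026366 0.02218415164514781 [132. 188.]
[ 0.399 -0.034] [ 0.083 -0.997] 0.08235767681551366 0.02260591637615938 [191. 133.]
[{'at': [0.4068, -0.3181, 0.0013], 'p': 0.54}]
file0_tip [(array([ 0.514, -0.079,  0.004]), 0.79), (array([0.396, 0.008, 0.008]), 0.29)]
file1_tip [(array([ 0.484,  0.448, -0.002]), 0.91), (array([ 0.405, -0.316,  0.002]), 0.54), (array([0.653, 0.09 , 0.101]), 0.35), (array([ 0.387,  0.146, -0.   ]), 0.3), (array([ 0.514, -0.302,  0.026]), 0.22)]
file2_tip [(array([0.381, 0.203, 0.003]), 0.85)]
file3_tip [(array([ 0.391,  0.145, -0.001]), 0.63)]
file0 [(array([0.483, 0.043, 0.011]), 0.94), (array([0.49 , 0.321, 0.009]), 0.82), (array([0.399, 0.005, 0.01 ]), 0.68), (array([0.413, 0.333, 0.011]), 0.58)]
```

View pics/w4.png

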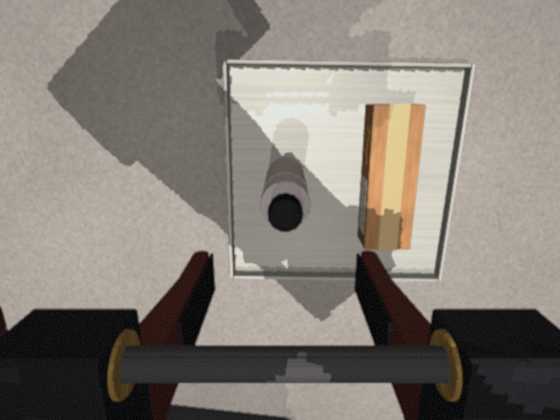

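View pics/t4.png

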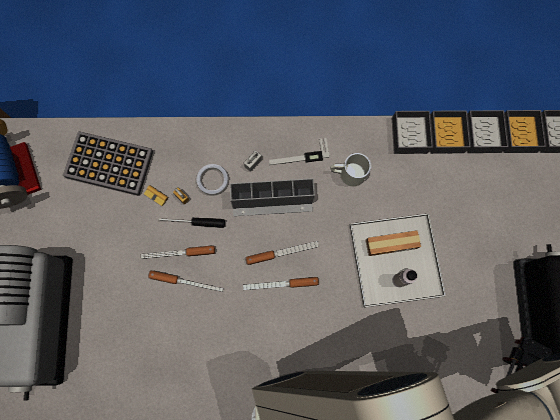

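Both goods are in the tray, with the carton at (393,243) and the can upright at (405,277), so step 1 is met. Next I'll measure the caddy precisely.

```bash
python3 - <<'E'
import cv2
b=cv2.imread('pics/t4.png')[165:225,220:330]
cv2.imwrite('pics/c4.png',cv2.resize(b,None,fx=7,fy=7,interpolation=cv2.INTER_CUBIC))
E
python3 - <<'E'
from h import *
f=bot.grab_frame("top");s=f["pixels"][:,:,::-1].copy()
s=cv2.resize(s[165:225,220:330],None,fx=7,fy=7,interpolation=cv2.INTER_CUBIC)
for c0,col in (((.657,.056),(0,255,0)),):
  for w in range(4):
    P=[np.r_[c0,.1]+cy*((w-1.5)*.06+b*.0285)+cx*a*.023 for a,b in ((1,1),(1,-1),(-1,-1),(-1,1))]
    uv=(proj(f,P)-[220,165]+.5)*7
    cv2.polylines(s,[np.rint(uv).astype(int)],True,col,1)
cv2.imwrite("pics/c5.png",s)
E
```

```text
(no output)
```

View pics/c5.png

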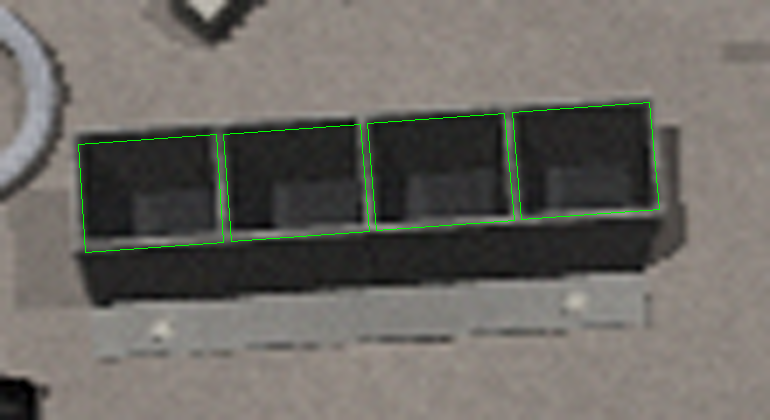

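```bash
sed -i 's/CY=np.radians(4.0); CC=np.array(\[.657,.056\])/CY=np.radians(2.8); CC=np.array([.659,.056])/' h.py; python3 - <<'E'
from h import *
f=bot.grab_frame("top");s=f["pixels"][:,:,::-1].copy()
s=cv2.resize(s[165:225,220:330],None,fx=7,fy=7,interpolation=cv2.INTER_CUBIC)
for w in range(4):
    P=[np.r_[CC,.1]+cy*((w-1.5)*.06+b*.0285)+cx*a*.023 for a,b in ((1,1),(1,-1),(-1,-1),(-1,1))]
    cv2.polylines(s,[np.rint((proj(f,P)-[220,165]+.5)*7).astype(int)],True,(0,255,0),1)
f=bot.grab_frame("scene");t=f["pixels"][:,:,::-1].copy()
t=cv2.resize(t[215:295,215:335],None,fx=6,fy=6,interpolation=cv2.INTER_CUBIC)
for w in range(4):
    P=[np.r_[CC,.1]+cy*((w-1.5)*.06+b*.0285)+cx*a*.023 for a,b in ((1,1),(1,-1),(-1,-1),(-1,1))]
    cv2.polylines(t,[np.rint((proj(f,P)-[215,215]+.5)*6).astype(int)],True,(0,255,0),1)
cv2.imwrite("pics/c6.png",s);cv2.imwrite("pics/c7.png",t)
E
```

```text
(no output)
```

View pics/c6.png

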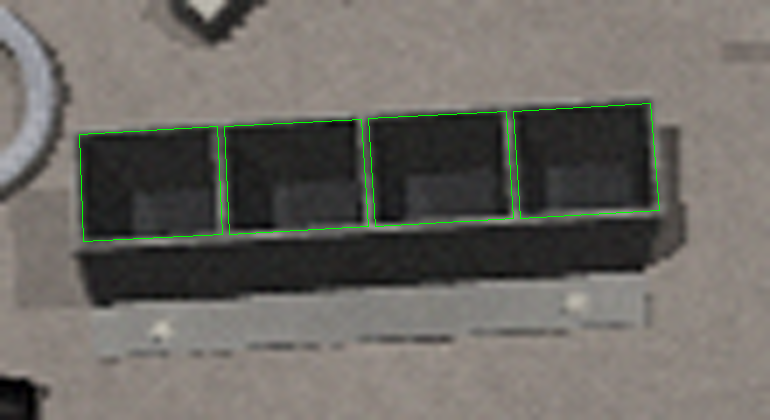

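View pics/c7.png

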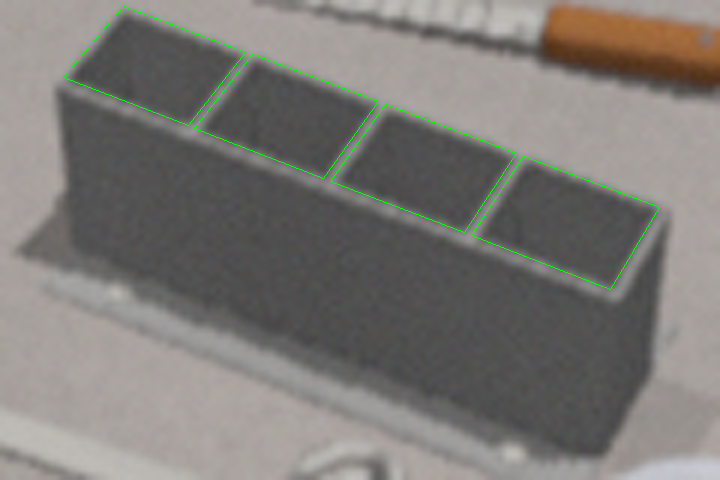

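The model rims match in both views, so the caddy pose is good. Now the first file.

```bash
cat >> h.py <<'E'
TAU=np.radians(15);P4=np.radians(3.8)
def T_(m):
    s=bot.state();print(m,round(s['time_s'],1),"gap",round(s['finger_gap'],4),"F",np.round(s['ft_force'],1))
def filepose(mu,f):
    f=np.r_[f,0]/np.linalg.norm(f);fx=np.cos(P4)*f+[0,0,np.sin(P4)];fy=np.cross([0,0,1],f);R=np.c_[fx,fy,np.cross(fx,fy)]
    o=np.r_[mu,0]-f*.046;o[2]=.011;return o,R
def graspframe(o,R,s=.052,tau=TAU):
    fx=R[:,0];f=np.r_[fx[:2],0]/np.linalg.norm(fx[:2])
    a=-np.sin(tau)*f-np.array([0,0,np.cos(tau)])
    p=o+fx*s;gz=.003+.019*np.cos(tau)+.010*np.sin(tau)
    return p-a*((gz-p[2])/np.cos(tau)),frame(a,np.cross([0,0,1],f))
def target(w,lean,tipz,dx=-.005,dy=0.):
    tip=np.r_[CC,0]+cy*((w-1.5)*.06+dy)+cx*dx+[0,0,tipz]
    fx=np.sin(lean)*cx+np.cos(lean)*np.array([0,0,1.])
    return tip+fx*.13,fx
def placetool(rel,w,lean,tipz,dx=-.005,dy=0.):
    """rel=(o_t,R_t) file in gp/tool frame; picks file's roll so that tool heads outward"""
    o,fx=target(w,lean,tipz,dx,dy);best=None
    for s in (1,-1):
        fy=s*cy;R=np.c_[fx,fy,np.cross(fx,fy)];Q=R@rel[1].T
        if best is None or Q[:,1]@cx>best[0]: best=(Q[:,1]@cx,Q,o-Q@rel[0])
    return best[2],best[1]
E
python3 - <<'E'
from h import *
np.set_printoptions(precision=3,suppress=True)
import sys
f,fs=files()
for k,w in ((0,3),(1,1),(2,2),(3,0)):
    o,R=filepose(fs[k][0],fs[k][1]);gp,Q=graspframe(o,R)
    for s in (1,-1):
        Qs=frame(Q[:,1],s*Q[:,0]);rel=(Qs.T@(o-gp),Qs.T@R)
        print(k,s,[bot.solve_ik(tcp(gp+[0,0,h],Qs),Qs) for h in (0,.15,.38)])
        for z in (.005,.13,.22):
            g2,Q2=placetool(rel,w,np.radians(5),z)
            print('  ',z,g2,Q2[:,1],bot.solve_ik(tcp(g2,Q2),Q2),bot.solve_ik(tcp(g2-.15*cx,Q2),Q2))
E
```

```text
0 1 [array([ 0.335,  0.66 ,  1.924,  0.501,  0.55 , -0.186]), array([0.335, 0.402, 1.882, 0.349, 0.824, 0.008]), array([0.335, 0.145, 1.654, 0.265, 1.289, 0.175])]
   0.005 [0.656 0.146 0.19 ] [ 0.914  0.045 -0.404] [0.299 0.57  2.19  3.467 0.789 1.44 ] [0.437 0.529 2.48  3.556 1.033 1.513]
   0.13 [0.656 0.146 0.315] [ 0.914  0.045 -0.404] [0.299 0.285 2.154 3.641 0.493 1.226] [0.437 0.096 2.428 3.789 0.611 1.179]
   0.22 [0.656 0.146 0.405] [ 0.914  0.045 -0.404] [0.299 0.12  2.083 3.995 0.306 0.844] [ 0.437 -0.134  2.333  4.251  0.397  0.657]
0 -1 [None, None, None]
   0.005 [0.656 0.146 0.19 ] [ 0.914  0.045 -0.404] [ 0.299  0.57   2.19   3.467  0.789 -1.701] [ 0.437  0.529  2.48   3.556  1.033 -1.629]
   0.13 [0.656 0.146 0.315] [ 0.914  0.045 -0.404] [ 0.299  0.285  2.154  3.641  0.493 -1.916] [ 0.437  0.096  2.428  3.789  0.611 -1.962]
   0.22 [0.656 0.146 0.405] [ 0.914  0.045 -0.404] [ 0.299  0.12   2.083  3.995  0.306 -2.297] [ 0.437 -0.134  2.333  4.251  0.397 -2.484]
1 1 [None, None, None]
   0.005 [0.662 0.026 0.19 ] [ 0.914  0.045 -0.404] [0.003 0.562 2.223 3.083 0.799 
[... 2526 characters left out ...]
.89 ]
   0.22 [ 0.665 -0.034  0.405] [ 0.914  0.045 -0.404] [-0.146  0.103  2.103  2.434  0.276  2.179] [-0.26  -0.168  2.359  2.142  0.337  2.416]
3 -1 [array([-0.311,  0.583,  2.168,  0.479,  0.545,  2.316]), array([-0.311,  0.255,  2.119,  0.311,  0.895,  2.536]), None]
   0.005 [ 0.665 -0.034  0.19 ] [ 0.914  0.045 -0.404] [-0.146  0.565  2.212  2.892  0.799 -1.474] [-0.26   0.532  2.513  2.818  1.063 -1.537]
   0.13 [ 0.665 -0.034  0.315] [ 0.914  0.045 -0.404] [-0.146  0.272  2.175  2.752  0.485 -1.302] [-0.26   0.072  2.458  2.618  0.59  -1.252]
   0.22 [ 0.665 -0.034  0.405] [ 0.914  0.045 -0.404] [-0.146  0.103  2.103  2.434  0.276 -0.962] [-0.26  -0.168  2.359  2.142  0.337 -0.726]
```

```bash
cat > pick.py <<'E'
from h import *
import sys,json
np.set_printoptions(precision=3,suppress=True)
near=np.array([float(sys.argv[1]),float(sys.argv[2])]);w=int(sys.argv[3]);sgn=int(sys.argv[4]);tag=sys.argv[5]
f,fs=files()
for x in fs: print(x[0],x[1],x[4])
k=min(fs,key=lambda x:np.linalg.norm(x[0]-near))
o,R=filepose(k[0],k[1]);gp,Q=graspframe(o,R);Q=frame(Q[:,1],sgn*Q[:,0])
rel=(Q.T@(o-gp),Q.T@R)
bot.gripper_to(.06)
bot.goto(tcp(gp+[0,0,.12],Q),Q);T_('above')
print(bot.line_to(tcp(gp+[0,0,.03],Q),speed=.2,force_limit=12))
print(bot.line_to(tcp(gp,Q),speed=.06,force_limit=12));T_('down')
bot.gripper_to(.01,grip_force=45);T_('grip')
bot.line_to(tcp(gp+[0,0,.12],Q),speed=.15);T_('up')
bot.line_to(tcp(gp+[0,0,.34],Q),speed=.3)
json.dump([rel[0].tolist(),rel[1].tolist(),w],open("rel.json","w"))
g2,Q2=placetool(rel,w,np.radians(5),.18)
bot.goto(tcp(g2-.15*cx,Q2),Q2);T_('retr')
g2,Q2=placetool(rel,w,np.radians(5),.15)
bot.line_to(tcp(g2,Q2),speed=.15);T_('over')
o2,fx=target(w,np.radians(5),.15)
print("expect o",o2,"tip",o2-fx*.13)
for c in ("scene","top"):
    fr=save(c,f"{tag}_{c}");s=fr["pixels"][:,:,::-1].copy()
    uv=np.rint(proj(fr,[o2+fx*.092,o2,o2-fx*.13])*1).astype(int)
    c0=uv[1]-[70,52];c0=np.maximum(c0,0);cr=cv2.resize(s[c0[1]:c0[1]+105,c0[0]:c0[0]+140],None,fx=5,fy=5,interpolation=cv2.INTER_CUBIC)
    for p in uv: cv2.circle(cr,tuple(int(v) for v in (p-c0)*5+2),6,(0,255,0),1)
    cv2.imwrite(f"pics/{tag}_{c}.png",cr)
E
python3 pick.py .473 .093 1 -1 fA
```

```text
[0.495 0.271] [ 0.092 -0.996] [187. 134.]
[0.473 0.093] [-0.232  0.973] [133. 165.]
[0.417 0.378] [0.22  0.976] [132. 189.]
[ 0.399 -0.034] [ 0.087 -0.996] [192. 132.]
above 24.7 gap 0.06 F [ 0.7 -0.6 -0.1]
False
False
down 25.9 gap 0.0601 F [-0.1 -0.3  1. ]
grip 26.6 gap 0.024 F [-0.4  0.2  0.7]
up 27.5 gap 0.0238 F [-0.4 -1.1 -1.7]
retr 31.1 gap 0.0238 F [ 0.5  0.2 -1.2]
over 32.3 gap 0.0237 F [ 0.2 -0.4 -1.6]
expect o [0.667 0.026 0.28 ] tip [0.655 0.026 0.15 ]
```

View pics/fA_scene.png

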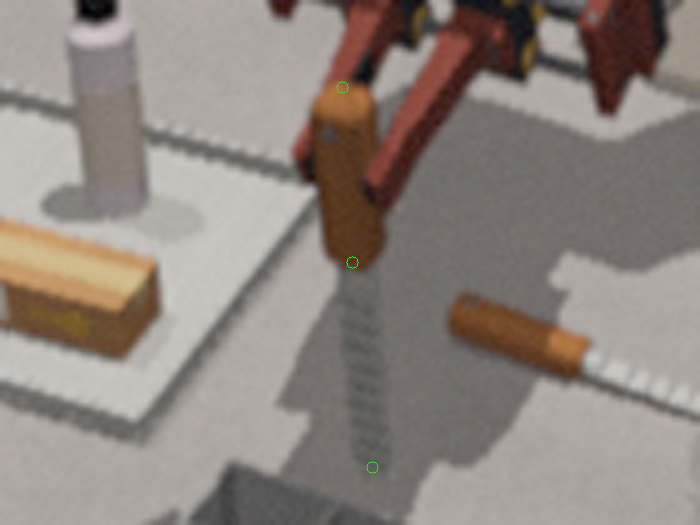

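View pics/fA_top.png

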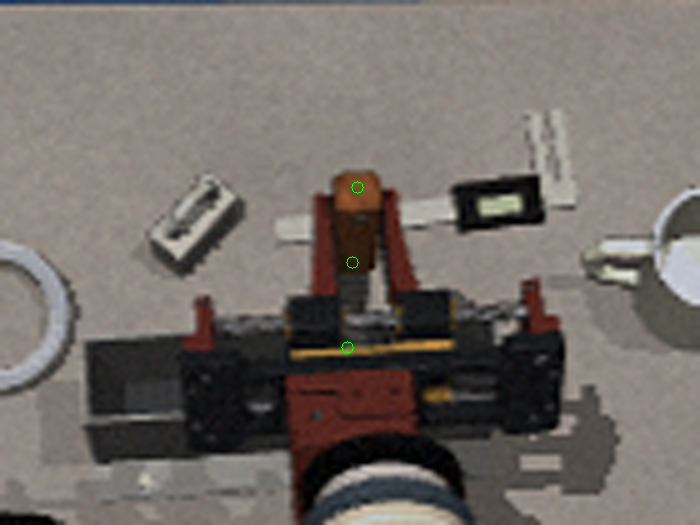

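The held file matches the predicted points, with its tip at (372,467) in the scene crop. I'll insert it now.

```bash
cat > ins.py <<'E'
from h import *
import json,sys
np.set_printoptions(precision=3,suppress=True)
tag=sys.argv[1]
a,b,w=json.load(open("rel.json"));rel=(np.array(a),np.array(b))
dx=float(sys.argv[2]) if len(sys.argv)>2 else -.005
dy=float(sys.argv[3]) if len(sys.argv)>3 else 0.
L=np.radians(5)
g,Q=placetool(rel,w,L,.06,dx,dy)
r=bot.line_to(tcp(g,Q),speed=.12,force_limit=6);T_(f'mid {r}')
if not r:
    g,Q=placetool(rel,w,L,.0,dx,dy)
    r=bot.line_to(tcp(g,Q),speed=.05,force_limit=4);T_(f'low {r}')
    t=np.array(bot.state()['tool_pos']);print("tip z est",t[2]-tcp(g,Q)[2])
    if t[2]-tcp(g,Q)[2]<.02:
        bot.gripper_to(.05);T_('open')
        g=t
        bot.line_to(g-Q[:,1]*.10,speed=.15);T_('back')
        bot.line_to(g-Q[:,1]*.10+[0,0,.12]-.05*cx,speed=.25)
fr=save("scene",tag)
s=fr["pixels"][:,:,::-1];cv2.imwrite(f"pics/{tag}.png",cv2.resize(s[150:300,200:350],None,fx=4,fy=4,interpolation=cv2.INTER_CUBIC))
E
python3 ins.py iA
```

```text
mid False 33.3 gap 0.0239 F [-0.1 -0.2 -1.4]
low True 34.3 gap 0.0238 F [-0.1  0.6  5.2]
tip z est 0.006072106834535185
open 34.9 gap 0.0502 F [ 0.6 -0.  -0.3]
back 35.7 gap 0.0499 F [-0.  -0.1  0. ]
```

View pics/iA.png

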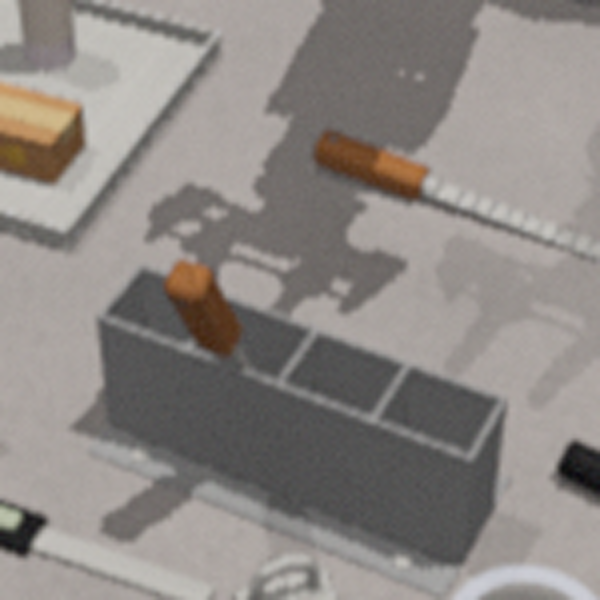

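The file stands in well 1, leaning toward the near rim and −y. I'll measure the lean.

```bash
python3 - <<'E'
from h import *
q=np.array(bot.state()["qpos"]);q[0]=-.75;bot.set_joints(q);T_('')
for c,(u,v,w_,h_) in (("scene",(200,150,150,150)),("top",(215,155,120,80))):
    fr=bot.grab_frame(c);s=fr["pixels"][:,:,::-1]
    cv2.imwrite(f"pics/jA_{c}.png",cv2.resize(s[v:v+h_,u:u+w_],None,fx=4 if c=="scene" else 6,fy=4 if c=="scene" else 6,interpolation=cv2.INTER_CUBIC))
E
```

```text
37.8 gap 0.05 F [ 0.7 -0.1 -0.2]
```

View pics/jA_top.png

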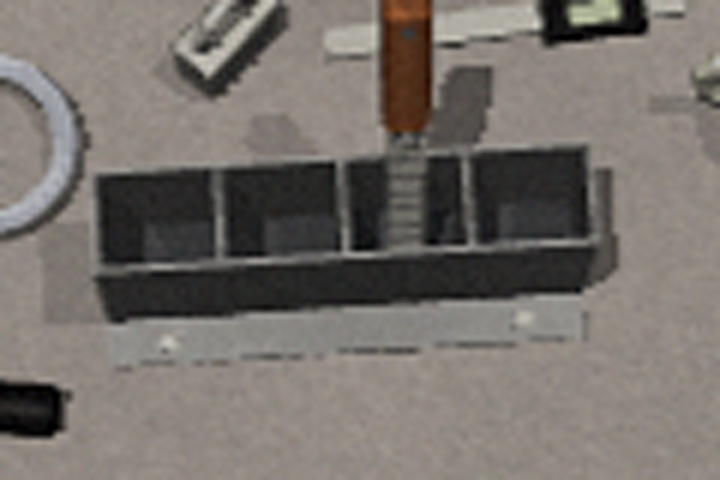

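View pics/jA_scene.png

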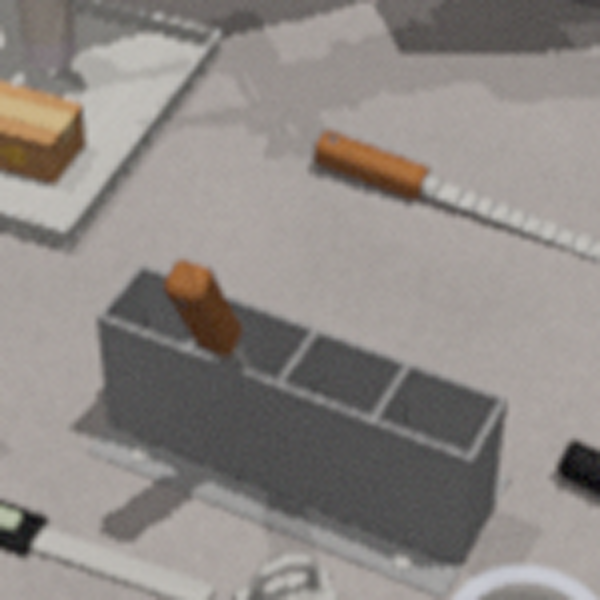

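The file leans straight toward +x inside well 1, by roughly 23°, which is within the limit. Next is file D, going into well 0.

```bash
python3 pick.py .399 -.034 0 1 fD
```

```text
[0.495 0.271] [ 0.094 -0.996] [195. 138.]
[0.417 0.378] [0.223 0.975] [136. 194.]
[ 0.399 -0.034] [ 0.086 -0.996] [198. 130.]
[ 0.352 -0.374] [-0.344 -0.939] [160.  59.]
above 40.6 gap 0.0599 F [-0.2 -0.6  0.2]
False
False
down 41.9 gap 0.0599 F [-0.2 -0.8  0.4]
grip 42.5 gap 0.0239 F [-0.2  0.2  0.3]
up 43.5 gap 0.0235 F [ 0.4 -0.6 -1.3]
retr 46.5 gap 0.0238 F [ 0.4  0.9 -0.9]
over 47.7 gap 0.0237 F [-0.4  0.1 -0.7]
expect o [ 0.67  -0.034  0.28 ] tip [ 0.658 -0.034  0.15 ]
```

View pics/fD_scene.png

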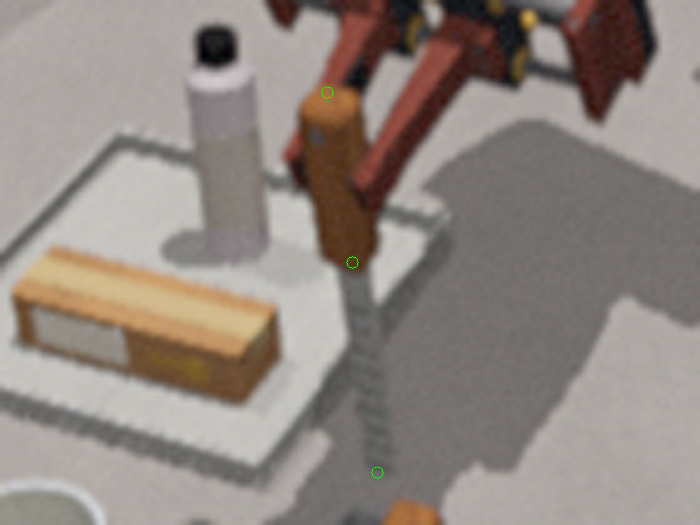

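The file matches the prediction, so I'll insert it.

```bash
python3 ins.py iD
```

```text
mid False 48.7 gap 0.0235 F [-0.4 -0.5 -1.2]
low True 49.7 gap 0.0238 F [-0.4 -0.7  4.1]
tip z est 0.0056405732427118604
open 50.3 gap 0.0499 F [-0.6 -0.8  0.6]
back 51.1 gap 0.0499 F [-0.1 -0.6  0.6]
```

View pics/iD.png

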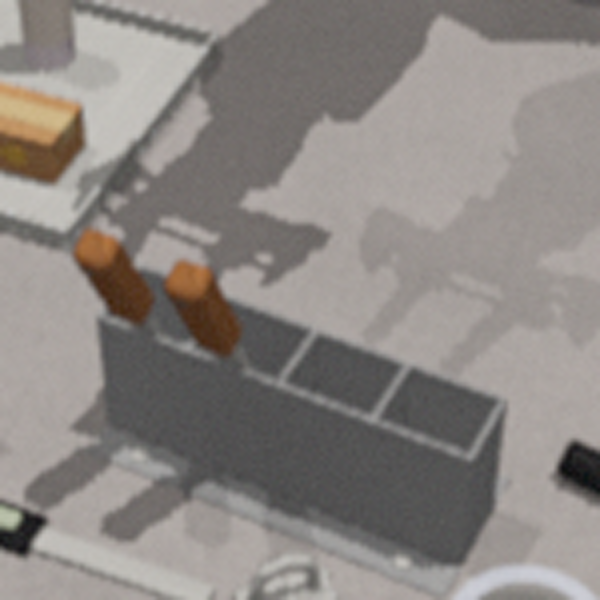

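Two files are standing, in wells 0 and 1. Next is file C, going into well 2.

```bash
sed -i 's/^o,R=filepose/assert np.linalg.norm(k[0]-near)<.07\no,R=filepose/' pick.py; python3 pick.py .417 .378 2 -1 fC
```

```text
[0.495 0.271] [ 0.096 -0.995] [192. 137.]
[0.417 0.378] [0.222 0.975] [136. 193.]
above 54.6 gap 0.0599 F [0.2 0.1 0.4]
False
False
down 55.8 gap 0.0598 F [ 0.1 -0.3  0.1]
grip 56.5 gap 0.0234 F [0.4 0.3 0.7]
up 57.4 gap 0.0239 F [-0.   0.  -1.6]
retr 61.4 gap 0.0237 F [-0.   0.  -0.6]
over 62.6 gap 0.0236 F [-0.3 -1.3 -1.7]
expect o [0.664 0.086 0.28 ] tip [0.653 0.086 0.15 ]
```

View pics/fC_scene.png

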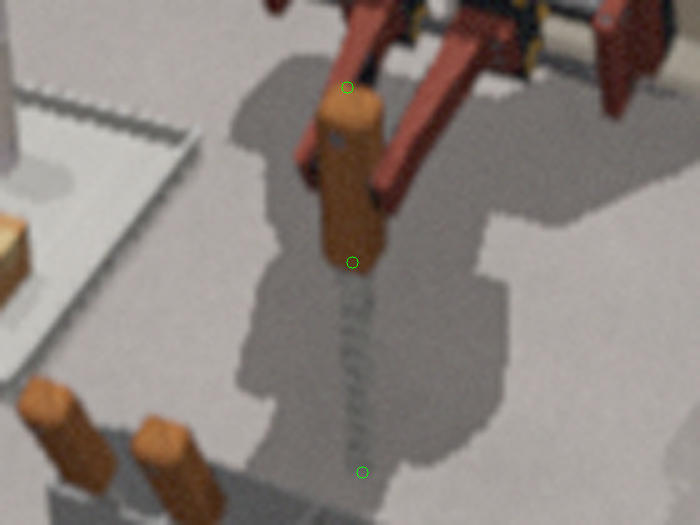

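File C matches the prediction too, so I'll insert it.

```bash
python3 ins.py iC && python3 pick.py .495 .271 3 1 fB
```

```text
mid False 63.6 gap 0.0235 F [-0.4 -0.8 -0.6]
low True 64.6 gap 0.0236 F [0.3 0.2 3.8]
tip z est 0.005317859411141518
open 65.2 gap 0.0502 F [-0.2 -0.2  0.3]
back 66.0 gap 0.0499 F [ 0.5  1.1 -0.2]
[0.495 0.27 ] [ 0.092 -0.996] [194.  73.]
[0.466 0.089] [ 0.066 -0.998] [96. 50.]
above 69.8 gap 0.06 F [-0.6 -0.3 -0.3]
False
False
down 71.0 gap 0.06 F [-0.  -0.2  1.4]
grip 71.7 gap 0.0242 F [1.1 0.7 1. ]
up 72.7 gap 0.0238 F [ 0.4 -0.2 -1.1]
retr 76.7 gap 0.0235 F [ 0.6 -0.2 -0.7]
over 77.8 gap 0.0237 F [-0.1  1.  -1.8]
expect o [0.661 0.146 0.28 ] tip [0.65  0.146 0.15 ]
```

View pics/iC.png

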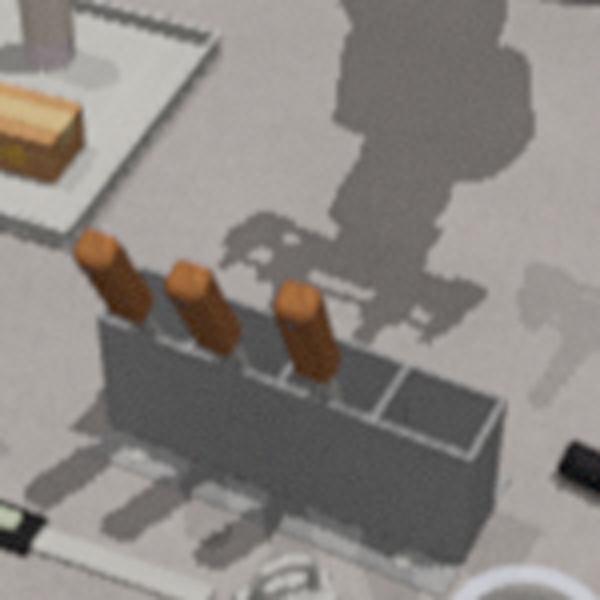

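View pics/fB_scene.png

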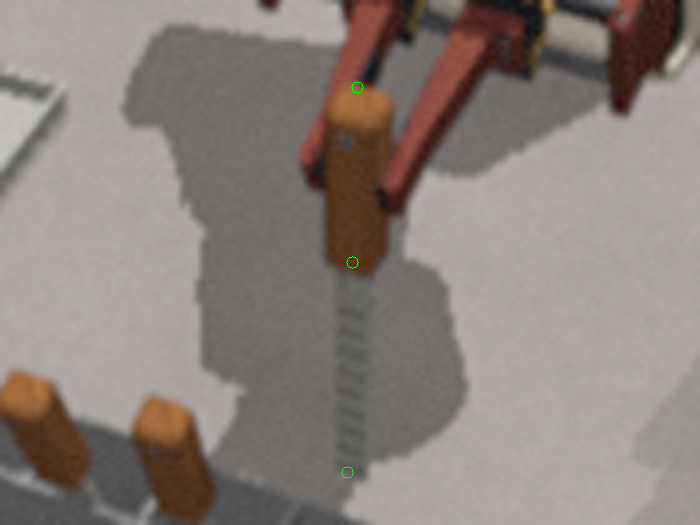

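Three files are standing, and the last one is aligned over well 3. I'll insert it, then check everything with the arm clear.

```bash
python3 ins.py iB && python3 - <<'E'
from h import *
q=np.array(bot.state()["qpos"]);q[0]=1.2;bot.set_joints(q);T_('clear')
f=save("scene","z_scene");g=save("top","z_top")
for n in ["can","carton","coffee_mug","tape_roll","padlock","padlock2","screwdriver","calipers","euro_cylinder"]:
    print(n,[(np.round(d["at"],3),round(d["p"],2)) for d in (bot.landmark_of if n in("can","carton") else bot.boxes_of)(n,g)[:2]])
for n in ["file0","file1","file2","file3"]:
  print(n,[(np.round(d["at"],3),round(d["p"],2)) for d in bot.landmark_of(n,f)[:4]])
s=f["pixels"][:,:,::-1];cv2.imwrite("pics/z1.png",cv2.resize(s[140:300,140:340],None,fx=4,fy=3.75,interpolation=cv2.INTER_CUBIC))
s=g["pixels"][:,:,::-1];cv2.imwrite("pics/z2.png",cv2.resize(s[135:315,190:450],None,fx=3,fy=3,interpolation=cv2.INTER_CUBIC))
E
```

```text
mid False 78.8 gap 0.0237 F [ 0.5 -0.  -0.1]
low True 79.8 gap 0.0241 F [-1.   0.   4.6]
tip z est 0.006385642499580346
open 80.4 gap 0.0495 F [-0.1  0.9  0.6]
back 81.2 gap 0.0497 F [ 0.9 -0.7 -0. ]
clear 83.4 gap 0.0498 F [-0.2  0.7 -0.9]
can [(array([ 0.402, -0.318,  0.003]), 0.78)]
carton [(array([ 0.511, -0.301,  0.024]), 0.84)]
coffee_mug [(array([ 0.74 , -0.194,  0.044]), 0.75)]
tape_roll [(array([0.711, 0.233, 0.02 ]), 0.9), (array([0.687, 0.153, 0.161]), 0.38)]
padlock [(array([0.663, 0.327, 0.035]), 0.67), (array([0.765, 0.118, 0.044]), 0.63)]
padlock2 [(array([0.663, 0.327, 0.035]), 0.67), (array([0.765, 0.118, 0.044]), 0.63)]
screwdriver [(array([0.582, 0.262, 0.018]), 0.82)]
calipers [(array([ 0.79 , -0.08 ,  0.007]), 0.71)]
euro_cylinder [(array([0.668, 0.41 , 0.012]), 0.66)]
file0 [(array([0.689, 0.088, 0.124]), 0.89), (array([0.693, 0.025, 0.121]), 0.63), (array([0.684, 0.151, 0.124]), 0.61), (array([ 0.694, -0.032,  0.124]), 0.58)]
file1 [(array([0.689, 0.088, 0.124]), 0.89), (array([0.693, 0.025, 0.121]), 0.63), (array([0.684, 0.151, 0.124]), 0.61), (array([ 0.694, -0.032,  0.124]), 0.58)]
file2 [(array([0.689, 0.088, 0.124]), 0.89), (array([0.693, 0.025, 0.121]), 0.63), (array([0.684, 0.151, 0.124]), 0.61), (array([ 0.694, -0.032,  0.124]), 0.58)]
file3 [(array([0.689, 0.088, 0.124]), 0.89), (array([0.693, 0.025, 0.121]), 0.63), (array([0.684, 0.151, 0.124]), 0.61), (array([ 0.694, -0.032,  0.124]), 0.58)]
```

View pics/z1.png

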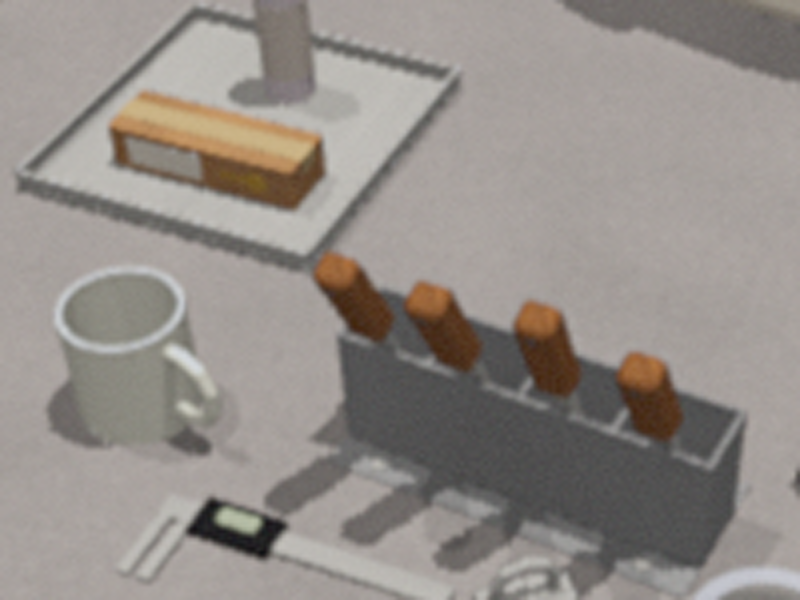

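View pics/z2.png

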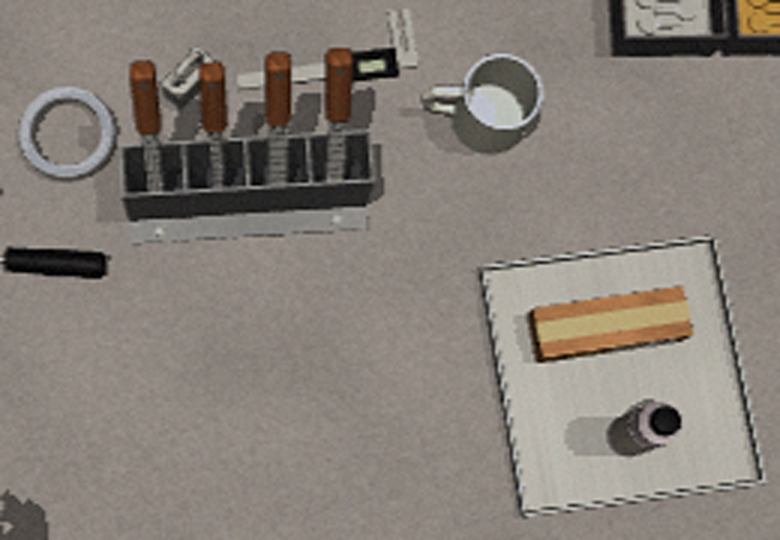

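View pics/z_scene.png

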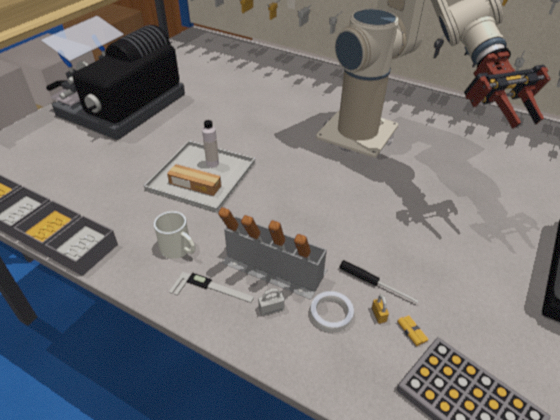

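All four files stand in their wells, with origins at z of about 0.124 m, which is a lean of about 24°. The carton is flat and the can upright in the tray, and the bystanders haven't moved. I'm handing the job in.

```bash
python3 -c "
from cell import bot
bot.sleep(.5);print(bot.job_done(),bot.state()['time_s'])"
```

```text
the job is handed in; nothing more can be done
the job is handed in; nothing more can be done
```

The job is handed in, at about 84 s of the 210 s allowed. The hand-in gives no verdict, so the result below rests on my own checks.

**What I did:** I laid the carton flat in the steel tray and stood the can upright beside it. There was no small carton this time. I then stood all four files in the caddy, one per well, blade down.

**Last checks, with the arm clear:**
- **Tray:** the camera images show the carton level and the can upright, both near the middle of the tray.
- **Files:** each tip met the well floor on the way in. All four lean toward +x (away from the robot) by an estimated 24°, against the 34° limit.
- **Bystanders:** most readings agree with the start to within about 5 mm. The calipers read about 2 cm differently, which I put down to file handles now hiding part of them in the top view, as nothing touched them.

No check failed. I saw no grip slip, and no file had been knocked aside when I went to pick it up.

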